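# Raise the bay guard and push the tube rack home

### The arm

A 6-joint arm with a two-finger parallel gripper is mounted at the origin on the work surface. World frame = base frame: x ahead of the robot, y to its left, z up, the work surface at z = 0. Lengths are in m, angles in rad, forces in N, time in s.
With the tool pointing down it reaches from about 0.4 to 0.825 m from the base axis. Payload 7 kg.
Tool frame: the origin (TCP) lies midway between the tips of the shut fingers; the grasp point (between the pads) lies 19 mm behind it; z points along the fingers, x is the direction in which the jaws open and shut, and the axes are right-handed (so a half turn about z gives the same grasp; the last joint's range is limited). The gripper opens to 88 mm and grips with 3 to 60 N. Pads are 19 mm wide; open, the fingers measure 130 mm over their backs; the gripper's body (78 mm by 193 mm) begins 47 mm behind the grasp point.
Start: joints at [1.454, 0.359, 0.012, 0, -1.224, -0.288], TCP at [0.266, 0.62, 0.227] pointing down, gripper open.
Joint ranges: [-3.07, 3.07], [-1.43, 2.12], [-1.02, 1.25], [-3.03, 1.67], [-3.05, -0], [-3.03, 3.03]. Speed limits (rad/s): [2.39, 2.39, 3.01, 3.14, 3.14, 3.14].

### API

Orientations are given as [roll, pitch, yaw] about the fixed x, y, z axes, in that order (R = Rz(yaw) Ry(pitch) Rx(roll)).
In Python, from station import status, eyes, workorder gives the robot as it stands.
- The arm moves only by the shell command python3 -m jog 'ROWS' [OPENING] [FORCE]. ROWS is JSON, a list of rows, each a list of 6 numbers: the shift along the world's x, y, z in mm, then the turn, a rotation vector about the world's x, y, z in rad. A call has 1 to 12 rows; each row shifts and turns the pose as measured when the row begins; what a row does not reach is not made up. A row lasts 1/10 s, in which the tool goes at most 50 mm and 8.59 degrees, less where a joint would pass 70% of its speed; a pose out of reach is approached as far as the arm can. A call with a gripper value outside its range is refused whole. OPENING is the opening, from 0 (shut) to 1 (fully open), set as the call begins (- or left out, the last holds). The fingers move at their own pace and stop on an object; FORCE is the grip in N (left out, the last holds). Time passes only in rows, so rows that do not move let the fingers close. It gives the time, the measured TCP pose, the force and the opening at its end, in the units of the state.
- status.get_state(): the state, without advancing time (a new reading comes with each control period).
- eyes.grab_frame(name): name is "scene" or "side" or "wrist"; returns the picture (480x640x3 uint8, blue, green, red); there is no depth.
- eyes.calibration(name): a dict with "camera_matrix" (3x3 intrinsics, pixels), "cam_to_world" (4x4, takes a point from camera to world coordinates); the wrist camera has in their place "hand_eye" (4x4, takes a point from camera to tool coordinates, whose origin is the TCP and whose axes are the tool frame's). Camera axes: x right, y up, looking along -z (the intrinsics and any distortion apply to the point x, -y, -z); pixel columns grow to the right and rows downward; lengths in m; the calibration is good to about 2 mm. A picture is of the moment at which its call begins: read the wrist's pose just before it. calibration takes no time and is no camera call.
- workorder.job_done(): hands the job in, once; it reports no verdict.
The state is a dict: "t": time; "q": joint angles; "qd": joint speeds; "joint_efforts": joint torques, N m; "eef_pos": TCP position; "ee_rot": TCP orientation; "force": force on the tool from outside, world axes, zero at the start; "moment": the same for the moment, N m; "width": finger opening in m.
Only numpy, scipy, OpenCV 4.12 (cv2) and the standard library are available. Lean on these libraries where they do the work, as an engineer would, in place of code of your own. Each camera call takes 0.05 s, during which the arm holds its last target. There are 200 camera calls.

### The job

Push the counterweighted amber guard arm of the inspection bay up past its balance point, so that it stays raised by itself. Then push the blue tube rack along the lane until it is fully home against the black rear stop; slide it, do not lift or tip it. Leave the other things on the bench where they are.

Things in the scene. Friction and masses are not known exactly. Their poses are not given: they have to be found in the camera images.
- bay: The inspection bay, a fixed fixture. Origin on the bench surface, mid-lane, right below the guard arm; x points into the bay (the way the rack is pushed), y to the left looking in, z up. White deck 6 mm thick, x -175 to 95 mm. Guide rails along the lane, inner faces at y = +-58 mm, tops 20 mm above the bench. Behind the stop a white imager 75 mm tall, x 100 to 210, y +-75 mm.
- guard (a joint): Angle of the counterweighted guard arm (rad) about the bay's x axis: 0 = lowered, level across the lane; 1.7 = fully raised, just past upright, on its stop. Balance point about 0.61: below it the arm sinks back to 0, above it it goes on by itself to 1.7 and stays. A damper slows it (about 1 rad/s when let go). Lifting takes 1 to 2 N at the red sleeve.
- guard_hinge (a point): On the guard's hinge axis, 90 mm above the bench, at bay x 0, y -150 mm. A dark steel counterweight 44 mm across sits on a stalk above the hinge. The hinge post (110 mm tall) stands just behind it.
- guard_grip (a point): Middle of the red sleeve on the free end of the guard arm, 275 mm from the hinge, on the arm's centre line; moves with the arm. The sleeve is 23 mm thick, 80 mm long, with free space below it down to the bench. The rest of the arm is a white round bar 18 mm thick.
- panel_mid (a point): Centre of the amber panel that hangs from the guard arm and closes the lane: 3 mm thick, 145 mm along the arm (80 to 225 mm from the hinge), lower edge 50 mm below the arm's centre line. Moves with the arm.
- rest_top (a point): Top of the grey rest post under the lowered arm, 79 mm above the bench, at bay x 0, y 80 mm; 16 x 12 mm, fixed.
- rack_mid (a point): Centre of the blue tube rack's block: loose, 70 mm along the lane, 110 mm across it, 42 mm tall, this point half-way up. It stands on the deck between the rails in front of the guard, in line with the lane within a few degrees; coloured tube caps stand up another 16 mm. 0.2 to 0.45 kg. Fully home, its centre is at bay x = 50 mm.
- stop_face (a point): Middle of the face of the black rubber rear stop, at bay x 85 mm, y 0, 26 mm above the bench; the stop's top is 46 mm above the bench.
- tape: Bystander: green roll of tape lying flat, 90 mm across, 48 mm tall, stands beside the bay. Origin at the centre of its underside.
- vial: Bystander: small amber vial with white cap, 32 mm across, 55 mm tall; stands on the bench behind the guard arm. Origin at the centre of its underside.
- wash_bottle: Bystander: white bottle with yellow cap, 66 mm across, 170 mm tall. Origin at the centre of its underside.
- lens_cap: Bystander: black disc, 54 mm across, 14 mm tall. Origin at the centre of its underside.
- kit_box: Bystander: white box 100 x 80 x 50 mm. Origin at the centre of its underside.
- screwdriver: Bystander: screwdriver lying on the bench, 160 mm long. Origin at its underside.
- beaker: Bystander: glass beaker, 70 mm across, 85 mm tall. Origin at the centre of its underside.
Not all that is in view belongs to the job. Of the things shaped like the part that bears rack_mid, the blue one is meant.

How it is judged:
On the way, in this order (a step that is already met when the one before it is completed fails the run):
1. the guard arm is pushed up and stands raised, the rack still in front of it (value of joint guard above 1.5 rad and x of rack_mid in the frame of bay below -0.03 m), for 0.3 s.
2. the rack is slid home against the rear stop with the guard raised (value of joint guard above 1.5 rad and x of rack_mid in the frame of bay above 0.046 m), for 0.2 s.
At the end, for the whole second after the job is handed in: The guard stands raised by itself (joint above 1.5 rad) and at rest, and the rack stands flat on the deck with its far face within 4 mm of the rear stop (all of step 2 and velocity of joint guard between -0.05 and 0.05 rad/s and z of rack_mid in the frame of bay below 0.031 m and angle between rack_mid's own z axis and vertical below 0.08 rad and horizontal distance between rack_mid and stop_face below 0.041 m); the robot touches nothing.
It fails at once if the rack is lifted (more than 10 mm) or tipped (more than 0.25 rad) (z of rack_mid in the frame of bay above 0.037 m or angle between rack_mid's own z axis and vertical above 0.25 rad).
It fails at once if a bystander is moved more than 30 mm (distance of any of tape, vial, wash_bottle, lens_cap, kit_box, screwdriver, beaker from where it was at the start of the episode above 0.03 m).
It fails at once if an upright bystander is tipped over (angle between any of tape, vial, wash_bottle, beaker's own z axis and vertical above 0.4 rad).
It also fails if it takes over 51 s, if anything falls off the work surface, if the arm or the gripper's body presses on something with over 40 N, if the wrist force passes 120 N, or if a joint passes its speed limit or range.

## Working session

There is one attempt and no reset: what is moved stays moved. The work goes in short steps, Python scripts to look and compute and a shell command to move; the robot and the scene stay as the last step left them, time stands still between calls to the robot, and variables do not carry over. Pictures are saved under pics/ and viewed, about 8 in all and at most 12, crops included, and the job is handed in when it is done.

```bash
mkdir -p pics
python3 - <<'E'
from station import status, eyes
import cv2
print(status.get_state())
for n in("scene","side"):
    cv2.imwrite(f"pics/{n}0.png",eyes.grab_frame(n)); print(n,eyes.calibration(n))
print(eyes.calibration("wrist"))
E
```

```text
{'t': 0.0, 'q': array([ 1.45411084e+00,  3.59420405e-01,  1.10308490e-02, -3.50594776e-04,
       -1.22411472e+00, -2.88079422e-01]), 'qd': array([ 0.00085979, -0.00055077,  0.0011931 ,  0.00022004, -0.0021082 ,
        0.00096915]), 'joint_efforts': array([ 2.06682082e-03, -5.82715774e+01,  2.93042654e+01,  6.99708447e+00,
        6.80234531e-03, -1.40121192e-04]), 'eef_pos': array([0.2656592 , 0.61996935, 0.22558875]), 'ee_rot': array([-3.14142335e+00, -1.73121364e-03, -1.97568078e+00]), 'force': array([ 0.30909743, -0.23085383,  0.14487759]), 'moment': array([-0.0323169 ,  0.02151911,  0.03724334]), 'width': 0.08783325665408367}
scene {'camera_matrix': array([[453.13970235,   0.        , 324.99608967],
       [  0.        , 453.13970235, 236.63222088],
       [  0.        ,   0.        ,   1.        ]]), 'cam_to_world': array([[-0.67250007, -0.62251603,  0.40027172,  1.00932277],
       [ 0.74007236, -0.57005809,  0.35682865,  0.3857244 ],
       [ 0.00604658,  0.53619733,  0.84407101,  1.07664439],
       [ 0.        ,  0.        ,  0.        ,  1.        ]])}
side {'camera_matri
[... 247 characters left out ...]
65726484,  0.59952127, -0.4567025 , -0.66696823],
       [ 0.00573439,  0.60994035,  0.79242658,  1.17878445],
       [ 0.        ,  0.        ,  0.        ,  1.        ]])}
{'camera_matrix': array([[424.60667695,   0.        , 313.1540141 ],
       [  0.        , 424.60667695, 241.24091925],
       [  0.        ,   0.        ,   1.        ]]), 'hand_eye': array([[ 9.99999343e-01, -4.26312857e-04,  1.06409353e-03,
         8.42829868e-05],
       [-1.22453344e-04, -9.62689265e-01, -2.70609247e-01,
        -7.38493592e-02],
       [ 1.13975562e-03,  2.70608939e-01, -9.62688685e-01,
        -1.57637317e-01],
       [ 0.00000000e+00,  0.00000000e+00,  0.00000000e+00,
         1.00000000e+00]])}
```

View pics/scene0.png

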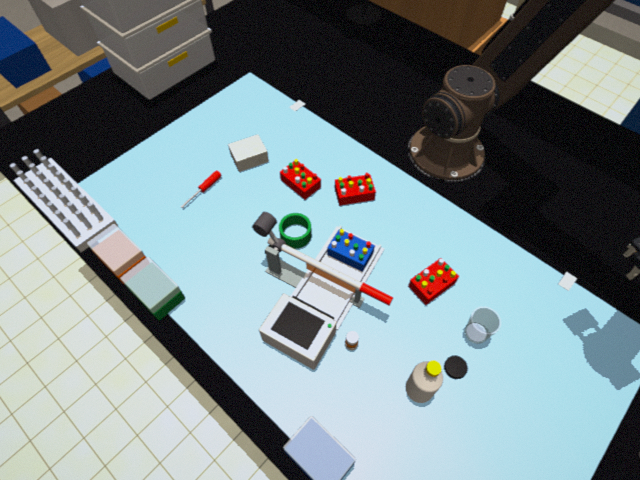

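View pics/side0.png

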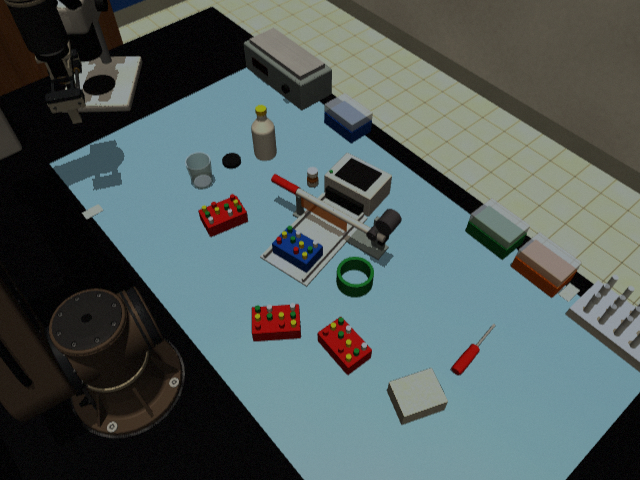

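The blue rack is at about (352,247) in scene and (297,247) in side. The red racks are decoys, at (300,178), (355,188) and (433,280) in scene. The red sleeve is at (377,294) scene and (285,184) side, and could only be confused with the screwdriver handle at (210,181) scene. The counterweight is at (264,223) scene. Next I'll triangulate.

```bash
cat > h.py <<'E'
import numpy as np, cv2
from station import status, eyes
from scipy.spatial.transform import Rotation as R
def pose():
    s=status.get_state(); T=np.eye(4); T[:3,:3]=R.from_euler('xyz',s['ee_rot']).as_matrix(); T[:3,3]=s['eef_pos']; return T
def ray(n,uv,T=None):
    c=eyes.calibration(n); M=c['cam_to_world'] if n!='wrist' else T@c['hand_eye']
    K=c['camera_matrix']; d=np.linalg.inv(K)@[uv[0],uv[1],1]; d=M[:3,:3]@(d*[1,-1,-1])
    return M[:3,3],d/np.linalg.norm(d)
def onz(n,uv,z,T=None):
    o,d=ray(n,uv,T); return o+d*(z-o[2])/d[2]
def tri(a,b):
    (o1,d1),(o2,d2)=a,b
    t=np.linalg.lstsq(np.c_[d1,-d2],o2-o1,rcond=None)[0]; p,q=o1+d1*t[0],o2+d2*t[1]
    return (p+q)/2,np.linalg.norm(p-q)
def red(im):
    h=cv2.cvtColor(im,cv2.COLOR_BGR2HSV); return ((((h[...,0]<5)|(h[...,0]>175))&(h[...,1]>170)&(h[...,2]>80))*255).astype(np.uint8)
def blue(im):
    h=cv2.cvtColor(im,cv2.COLOR_BGR2HSV); return ((abs(h[...,0].astype(int)-112)<9)&(h[...,1]>170)&(h[...,2]>40)).astype(np.uint8)*255
def blob(m,near):
    cs=cv2.findContours(m,cv2.RETR_EXTERNAL,cv2.CHAIN_APPROX_NONE)[0]
    cs=[c for c in cs if cv2.contourArea(c)>40]
    return min(cs,key=lambda c:abs(cv2.pointPolygonTest(c,near,True)) if cv2.pointPolygonTest(c,near,True)<0 else 0)
E
python3 - <<'E'
from h import *
S={}
for n,a,b in(("scene",(377,294),(352,247)),("side",(285,184),(297,247))):
    im=cv2.imread(f"pics/{n}0.png")
    c=blob(red(im),a); r=cv2.minAreaRect(c); print(n,'sleeve',r)
    p=c[:,0].astype(float); m=p.mean(0); ax=np.linalg.svd(p-m,full_matrices=False)[2][0]; ax*=np.sign(ax[0]); t=(p-m)@ax
    ctr=np.array(r[0]); L=max(r[1])/2
    S[n]=[ctr-ax*L,ctr,ctr+ax*L]
    c=blob(blue(im),b); r=cv2.minAreaRect(c); print('blue',r,cv2.contourArea(c))
    cv2.imwrite(f"pics/c_{n}.png",cv2.resize(im[140:380,220:460] if n=='scene' else im[130:330,220:440],None,fx=2.5 if n=='scene' else 2.7,fy=2.5 if n=='scene' else 2.7,interpolation=cv2.INTER_CUBIC))
for i,j in((0,2),(1,1),(2,0),(0,0),(2,2)): print(i,j,tri(ray("scene",S["scene"][i]),ray("side",S["side"][j])))
for n in S: print(n,[onz(n,p,.09).round(4) for p in S[n]])
a=cv2.imread("pics/c_scene.png");b=cv2.imread("pics/c_side.png");print(a.shape,b.shape)
E
```

```text
scene sleeve ((375.3999938964844, 293.70001220703125), (32.64659118652344, 8.049844741821289), 26.56505012512207)
blue ((349.8000183105469, 249.4000244140625), (41.14365005493164, 27.72724151611328), 26.56505012512207) 736.0
side sleeve ((284.4153747558594, 183.0230712890625), (27.535709381103516, 7.069980144500732), 29.74488067626953)
blue ((296.8529357910156, 244.9117431640625), (44.589630126953125, 24.352798461914062), 30.963754653930664) 743.0
0 2 (array([0.58987637, 0.12916563, 0.09340838]), np.float64(0.0006028558859433727))
1 1 (array([0.58064867, 0.16733631, 0.0933762 ]), np.float64(0.001289118066354292))
2 0 (array([0.57132435, 0.20530982, 0.09383917]), np.float64(0.003184476250549973))
0 0 (array([0.57646596, 0.15746605, 0.12300501]), np.float64(0.06616102826771883))
2 2 (array([0.58515916, 0.17640129, 0.06735155]), np.float64(0.06590946201746105))
scene [array([0.5887, 0.1281, 0.09  ]), array([0.5797, 0.1662, 0.09  ]), array([0.5709, 0.2036, 0.09  ])]
side [array([0.5724, 0.2097, 0.09  ]), array([0.5821, 0.1705, 0.09  ]), array([0.5916, 0.1319, 0.09  ])]
(600, 600, 3) (540, 594, 3)
```

View pics/c_scene.png

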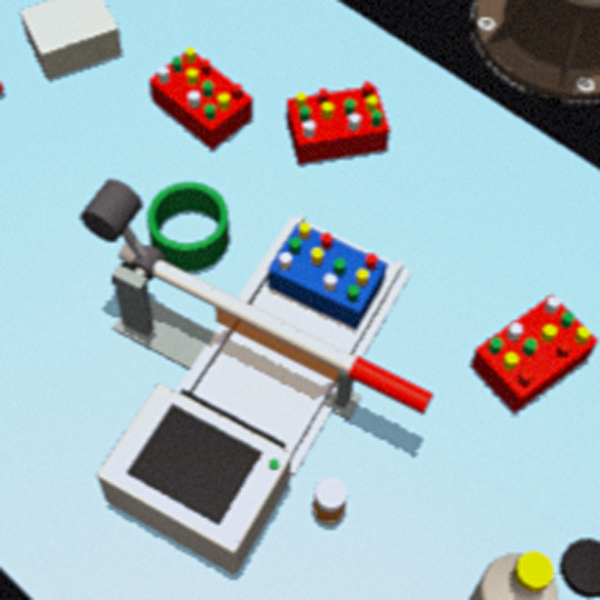

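View pics/c_side.png

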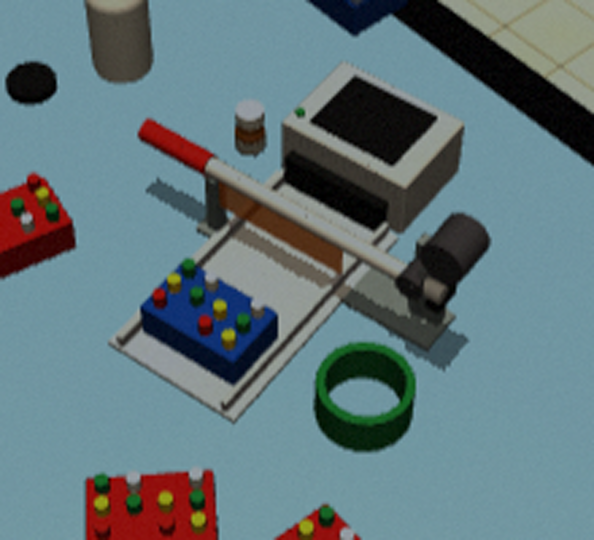

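Identity is confirmed: the blue rack is in the lane, and the red sleeve is on the arm's free end. I'll check the bay frame against the deck corners and the rack.

```bash
cat >> h.py <<'E'
yaw=np.arctan2(.0186,.0761); ex=np.array([np.cos(yaw),np.sin(yaw),0]); ey=np.array([-ex[1],ex[0],0])
G=np.array([.581,.1675,0]); O=G-.125*ey
def bay(p): d=np.asarray(p)-O; return np.round([d@ex*1e3,d@ey*1e3,d[2]*1e3],1)
def world(x,y,z): return (O+ex*x/1e3+ey*y/1e3+[0,0,z/1e3]).round(4)
E
python3 - <<'E'
from h import *
print('yaw',yaw,'O',O)
sc=lambda u,v:(220+u/2.5,140+v/2.5); sd=lambda u,v:(220+u/2.7,130+v/2.7)
for k,n,p,z in(("deck L",'scene',sc(297,218),.006),("deck R",'scene',sc(408,268),.006),("deck L",'side',sd(233,420),.006),("deck R",'side',sd(110,342),.006),
 ("stop-imager top L",'scene',sc(160,388),.075),("imager R",'scene',sc(290,462),.075),
 ("rack toprear-mid? frontL",'side',sd(234,362),.048),("frontR",'side',sd(143,305),.048),("farL",'side',sd(277,318),.048),
 ("sc rack far-R",'scene',sc(352,306),.048),("far-L",'scene',sc(271,270),.048),("front-R",'scene',sc(385,274),.048),
 ("vial",'scene',sc(330,515),0),("tape",'scene',sc(188,245),0),("decoy",'scene',sc(535,340),.042)):
    print(k,n,bay(onz(n,p,z)))
print(world(-90,140,220), world(20,137,30))
E
```

```text
yaw 0.23971555382926876 O [0.61067829 0.04607431 0.        ]
deck L scene [-179.5  -64.6    6. ]
deck R scene [-179.7   73.6    6. ]
deck L side [-179.   -74.3    6. ]
deck R side [-175.8   71.9    6. ]
stop-imager top L scene [101.1 -70.1  75. ]
imager R scene [107.5  75.5  75. ]
rack toprear-mid? frontL side [-149.9  -55.1   48. ]
frontR side [-146.8   51.6   48. ]
farL side [-87.2 -58.1  48. ]
sc rack far-R scene [-84.3  48.1  48. ]
far-L scene [-82.2 -46.4  48. ]
front-R scene [-135.8   61.7   48. ]
vial scene [110.1 123.3   0. ]
tape scene [ -91.9 -156.8    0. ]
decoy scene [-142.   229.5   42. ]
[0.49   0.1607 0.22  ] [0.5976 0.1839 0.03  ]
```

```bash
python3 -m jog '[[19,-38,1,0,0,0.054],[19,-38,1,0,0,0.054],[19,-38,1,0,0,0.054],[19,-38,1,0,0,0.054],[19,-38,1,0,0,0.054],[19,-38,1,0,0,0.054],[19,-38,1,0,0,0.054],[19,-38,1,0,0,0.054],[19,-38,1,0,0,0.054],[19,-38,1,0,0,0.054],[19,-38,1,0,0,0.054],[19,-38,1,0,0,0.054]]' 0 20
```

```text
t: 1.3
eef_pos: [0.4946, 0.1478, 0.2323]
ee_rot: [3.14, -0.009, -1.294]
force: [1.0, 0.1, -0.5]
width: 0.0017
```

```bash
python3 -m jog '[[0,2,0,0.035,-0.144,-0.006],[0,2,0,0.035,-0.144,-0.006],[0,2,0,0.035,-0.144,-0.006],[0,2,0,0.035,-0.144,-0.006],[0,2,0,0.035,-0.144,-0.006],[0,2,0,0.035,-0.144,-0.006],[0,0,0,0,0,0]]'
python3 - <<'E'
from h import *
T=pose(); print(bay(T[:3,3]),'z axis',T[:3,2]@ex,T[:3,2]@ey,T[2,2],'x.ey',T[:3,0]@ey,status.get_state()['q'].round(2))
E
```

```text
t: 2.0
eef_pos: [0.5359, 0.1483, 0.2988]
ee_rot: [-2.433, -0.019, -1.359]
force: [0.7, -0.6, 0.2]
width: 0.0005
[-48.4 117.1 298.8] z axis 0.6498241273878392 -0.03315265555809879 -0.7593612479538837 x.ey -0.9994118180727593 [ 0.63 -0.26 -1.01  1.07 -0.32  0.21]
```

```bash
python3 -m jog '[[-1,4,-30,0,0,0],[-1,4,-30,0,0,0],[-1,4,-30,0,0,0],[-1,4,-30,0,0,0],[-1,4,-30,0,0,0],[-1,4,-30,0,0,0]]'
cat > p.py <<'E'
from h import *
s=status.get_state();T=pose(); print('bay',bay(T[:3,3]),'z axis',T[:3,2]@ex,T[:3,2]@ey,T[2,2],'x.ey',T[:3,0]@ey,'q',s['q'].round(2),'F',s['force'].round(1))
E
python3 p.py
```

```text
t: 2.6
eef_pos: [0.5667, 0.1814, 0.2019]
ee_rot: [-2.569, -0.014, -1.359]
force: [0.6, 0.3, 1.3]
width: 0.0002
bay [-10.6 141.9 201.9] z axis 0.5410934455239325 -0.02668933501563403 -0.8405388525270336 x.ey -0.9995085853378566 q [ 0.5  -0.04 -1.02  1.32 -0.17  0.02] F [0.6 0.3 1.3]
```

The front tilt is blocked by the joint-3 limit. I'll come from behind instead, with the tool tilted to point back toward the robot and the fingers under the sleeve.

```bash
python3 -m jog '[[7,2,5,-0.034,0.142,0],[7,2,5,-0.034,0.142,0],[7,2,5,-0.034,0.142,0],[7,2,5,-0.034,0.142,0],[7,2,5,-0.034,0.142,0],[7,2,5,-0.034,0.142,0],[7,2,5,-0.034,0.142,0],[7,2,5,-0.034,0.142,0],[7,2,5,-0.034,0.142,0],[0,0,0,0,0,0]]'; python3 p.py
```

```text
t: 3.6
eef_pos: [0.6634, 0.1604, 0.2597]
ee_rot: [2.762, -0.105, -1.31]
force: [-0.1, 0.0, -4.0]
width: 0.0007
bay [ 78.4  98.5 259.7] z axis -0.3686110922395388 -0.1051248976718758 -0.9236203866131647 x.ey -0.9942674311036951 q [ 0.52  0.61  0.43 -0.   -1.78  1.29] F [-0.1  0.  -4. ]
```

```bash
python3 -m jog '[[-10,10,0,0.0,0.146,0],[-10,10,0,0.0,0.146,0],[-10,10,0,0.0,0.146,0],[-10,10,0,0,0,0],[0,0,0,0,0,0]]'; python3 p.py
```

```text
t: 4.1
eef_pos: [0.6207, 0.2046, 0.2444]
ee_rot: [2.32, 0.019, -1.287]
force: [1.1, 0.6, 3.2]
width: 0.0002
bay [ 47.4 151.6 244.4] z axis -0.7323630927971716 -0.019932513019799952 -0.6806225056764407 x.ey -0.9988413951177184 q [ 0.51  0.86  0.75 -0.23 -2.26  1.29] F [1.1 0.6 3.2]
```

```bash
python3 -m jog '[[13,1,-26,0,0,0],[13,1,-26,0,0,0],[13,1,-26,0,0,0],[13,1,-26,0,0,0],[0,0,0,0,0,0]]'; python3 p.py
```

```text
t: 4.6
eef_pos: [0.6728, 0.2113, 0.1438]
ee_rot: [2.336, 0.023, -1.281]
force: [-0.9, -0.1, -1.1]
width: 0.0006
bay [ 99.6 145.8 143.8] z axis -0.7212665011691437 -0.019787610058915828 -0.6923749596709703 x.ey -0.9984930993454839 q [ 0.49  1.01  0.84 -0.19 -2.19  1.34] F [-0.9 -0.1 -1.1]
```

```bash
python3 -m jog '[[-13,-3,-13,0,0,0],[-13,-3,-13,0,0,0],[-13,-3,-13,0,0,0],[-13,-3,-13,0,0,0],[-13,-3,-13,0,0,0],[-13,-3,-13,0,0,0],[-13,-3,-13,0,0,0],[-13,-4,-13,0,0,0],[0,0,0,0,0,0]]'; python3 p.py
python3 - <<'E'
from h import *
a=eyes.grab_frame("scene")[190:390,260:460]; b=eyes.grab_frame("side")[120:320,220:420]
cv2.imwrite("pics/u.png",cv2.resize(np.hstack([a,b]),None,fx=2,fy=2,interpolation=cv2.INTER_CUBIC))
E
```

```text
t: 5.5
eef_pos: [0.5787, 0.1917, 0.0628]
ee_rot: [2.412, 0.028, -1.271]
force: [-0.3, -0.7, -1.8]
width: 0.0002
bay [  3.5 149.   62.8] z axis -0.6662662840576526 -0.01911624967890721 -0.7454688509429628 x.ey -0.9978118833079973 q [ 0.53  0.85  0.34 -0.17 -1.78  1.38] F [-0.3 -0.7 -1.8]
```

View pics/u.png

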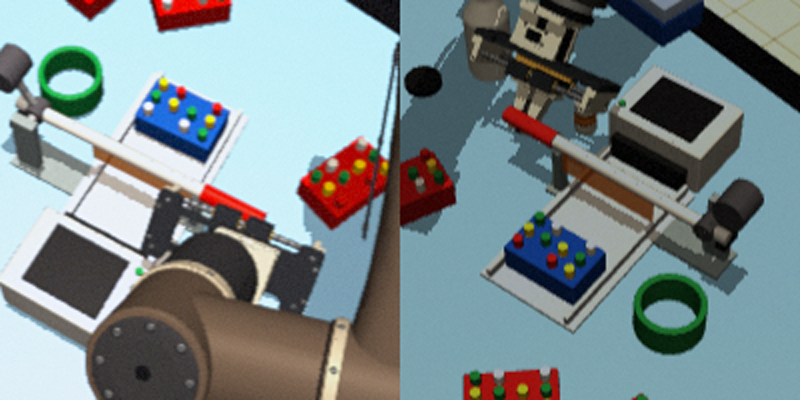

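Fingers are just behind and beneath the sleeve; the vial is clear. I'll drop the last 20 mm, slip under and then lift.

```bash
python3 -m jog '[[0,0,-10,0,0,0],[-3,-1,-10,0,0,0],[-6,-1,-3,0,0,0],[-3,-1,0,0,0,0],[0,0,0,0,0,0]]'; python3 p.py
```

```text
t: 6.1
eef_pos: [0.5656, 0.1885, 0.0415]
ee_rot: [2.411, 0.029, -1.27]
force: [0.2, 0.4, 0.3]
width: 0.0004
bay [-10.  149.1  41.5] z axis -0.6671351863527945 -0.019276631046324932 -0.7446872193246815 x.ey -0.9977453778815683 q [ 0.53  0.85  0.29 -0.18 -1.72  1.39] F [0.2 0.4 0.3]
```

```bash
python3 -m jog '[[9,2,3,0,0,0],[0,0,16,0,0,0],[1,-3,18,0,0,0],[1,-3,18,0,0,0],[1,-3,18,0,0,0],[1,-4,18,0,0,0],[2,-7,18,0,0,0],[2,-8,18,0,0,0]]'; python3 p.py
python3 - <<'E'
from h import *
a=eyes.grab_frame("scene")[190:390,260:460]; b=eyes.grab_frame("side")[80:280,220:420]
cv2.imwrite("pics/v.png",cv2.resize(np.hstack([a,b]),None,fx=2,fy=2,interpolation=cv2.INTER_CUBIC))
E
```

```text
t: 6.9
eef_pos: [0.5844, 0.162, 0.1797]
ee_rot: [2.415, 0.029, -1.269]
force: [-0.2, 0.8, -1.3]
width: 0.0005
bay [  2.  118.8 179.7] z axis -0.6644842078949603 -0.018991863478880988 -0.7470609390001639 x.ey -0.997672882346172 q [ 0.49  0.74  0.42 -0.16 -1.95  1.39] F [-0.2  0.8 -1.3]
```

View pics/v.png

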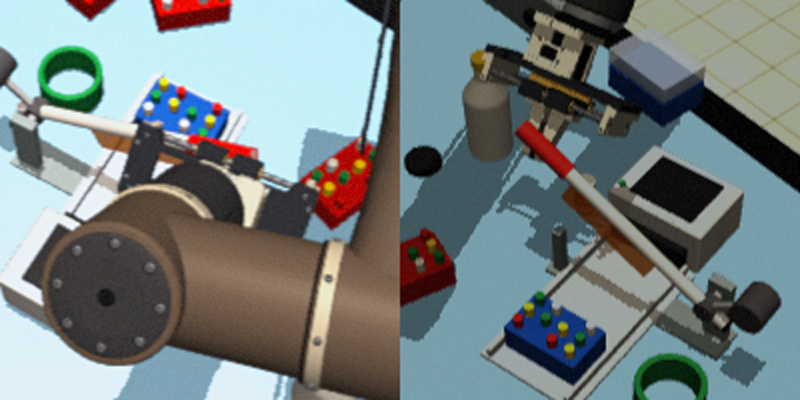

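The arm is on the fingers at about 0.42 rad, and the contact is near the sleeve end. Continue up and inward.

```bash
python3 -m jog '[[3,-12,14,0,0,0],[3,-12,14,0,0,0],[3,-12,14,0,0,0],[3,-12,14,0,0,0],[3,-12,13,0,0,0],[3,-12,13,0,0,0],[3,-12,13,0,0,0],[0,0,0,0,0,0],[0,0,0,0,0,0],[0,0,0,0,0,0]]'; python3 p.py;  python3 - <<'E'
from h import *
a=eyes.grab_frame("scene")[190:390,260:460]; b=eyes.grab_frame("side")[80:280,220:420]
cv2.imwrite("pics/w.png",cv2.resize(np.hstack([a,b]),None,fx=2,fy=2,interpolation=cv2.INTER_CUBIC))
E
```

```text
t: 8.0
eef_pos: [0.6078, 0.0686, 0.2879]
ee_rot: [2.422, 0.029, -1.273]
force: [0.3, -0.1, 1.0]
width: 0.0006
bay [  2.5  22.6 287.9] z axis -0.6593004693228872 -0.01677381101304465 -0.7516924440319454 x.ey -0.9978652509674959 q [ 0.38  0.69  0.53 -0.09 -2.13  1.48] F [ 0.3 -0.1  1. ]
```

View pics/w.png

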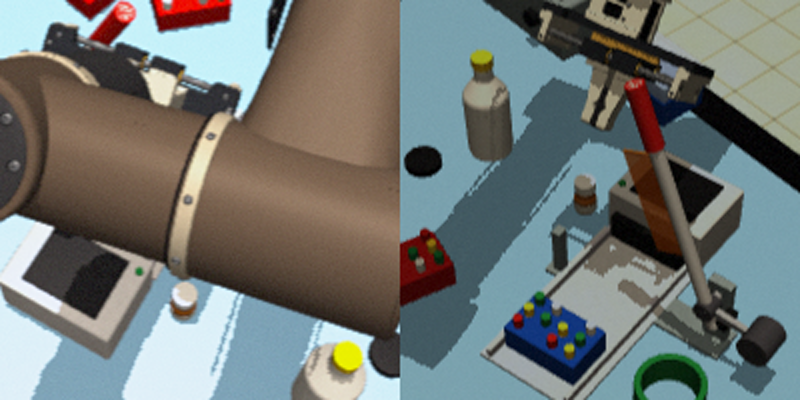

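Guard is past balance and leaving the fingers. I'll back off to +y, then come round to the front and straighten the tool.

```bash
python3 -m jog '[[-7,29,0,0,0,0],[-7,29,0,0,0,0],[-7,20,0,0,0,0],[-35,-8,0,0.035,-0.144,0],[-35,-8,0,0.035,-0.144,0],[-35,-8,0,0.035,-0.144,-0.02],[-35,-8,0,0.035,-0.144,-0.02],[-35,-8,0,0.035,-0.144,-0.02],[0,0,0,0,0,0]]' 0.5; python3 p.py
```

```text
t: 9.0
eef_pos: [0.4022, 0.1094, 0.246]
ee_rot: [3.119, -0.012, -1.328]
force: [1.5, 1.3, 0.9]
width: 0.0446
bay [-187.5  111.   246. ] z axis -0.0224233997438958 -0.011736343025204859 -0.9996796733935928 x.ey -0.9999268851264572 q [ 0.74 -0.08 -0.47 -0.   -1.21  1.07] F [1.5 1.3 0.9]
```

```bash
python3 -m jog '[[6,-26,-10,0,0,0],[6,-26,-10,0,0,0],[6,-26,-10,0,0,0],[6,-26,-10,0,0,0],[0,0,0,0,0,0]]'; python3 p.py;  python3 - <<'E'
from h import *
T=pose();w=eyes.grab_frame("wrist"); cv2.imwrite("pics/wr.png",w); np.save("T.npy",T)
b=eyes.grab_frame("side")[40:440,150:470]
cv2.imwrite("pics/x.png",np.hstack([b,cv2.resize(w,(480,360))[:, :].copy() if 0 else cv2.copyMakeBorder(cv2.resize(w,(480,360)),0,40,0,0,0)]))
c=blob(blue(w),(320,240)); print(cv2.minAreaRect(c),cv2.contourArea(c))
E
```

```text
t: 9.5
eef_pos: [0.4199, 0.0025, 0.2085]
ee_rot: [3.132, -0.006, -1.316]
force: [-0.4, -0.7, 0.7]
width: 0.0439
bay [-195.6    2.9  208.5] z axis -0.009955312821230838 -0.005919690488406924 -0.9999329222558646 x.ey -0.9998638018444712 q [ 0.48 -0.06 -0.54  0.   -1.1   1.34] F [-0.4 -0.7  0.7]
((313.929443359375, 106.53324127197266), (154.07461547851562, 98.85698699951172), 1.3322197198867798) 14527.5
```

View pics/x.png

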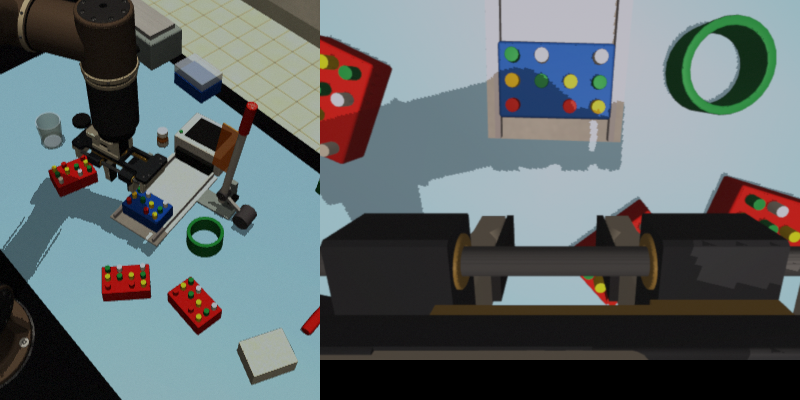

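Guard is up on the right in the side view, and the rack sits in the lane under the wrist camera. I'll measure the rack's near edge and check for the decoy under the fingers.

Run:
```python
from h import *
T=np.load("T.npy"); w=cv2.imread("pics/wr.png")
c=blob(blue(w),(320,100)); print('rack top corners',[bay(onz('wrist',p,.048,T)) for p in cv2.boxPoints(cv2.minAreaRect(c))])
k=4/3
for n,p in(("railL near",(501,137)),("railL far",(501,10)),("railR near",(609,137)),("railR far",(617,10))): print(n,bay(onz('wrist',((p[0]-320)*k,p[1]*k),.02,T)))
for p in((582,262),(640,205),(605,300),(725,180),(708,212)): print('decoy',bay(onz('wrist',((p[0]-320)*k,p[1]*k),.042,T)))
```

```text
rack top corners [array([-147.1,   59.2,   48. ]), array([-80. ,  55.3,  48. ]), array([-80.6, -51.2,  48. ]), array([-148. ,  -54.1,   48. ])]
railL near [-172.2   60.3   20. ]
railL far [-48.   56.4  20. ]
railR near [-170.4  -56.9   20. ]
railR far [-46.1 -56.9  20. ]
decoy [-310.6  -31.2   42. ]
decoy [-240.4  -91.3   42. ]
decoy [-361.   -60.5   42. ]
decoy [-211.  -178.9   42. ]
decoy [-247.5 -166.3   42. ]
```

```bash
python3 -m jog '[[0,0,-35,0,0,0],[0,0,-35,0,0,0],[0,0,-35,0,0,0],[0,0,-35,0,0,0],[0,0,-20,0,0,0],[0,0,-10,0,0,-0.01],[0,0,0,0,0,0]]'; python3 p.py
```

```text
t: 10.3
eef_pos: [0.4236, 0.0116, 0.0376]
ee_rot: [-3.141, -0.005, -1.317]
force: [-0.4, 0.2, -0.0]
width: 0.044
bay [-189.9   10.9   37.6] z axis 0.000760637707958269 -0.004622791315258283 -0.9999890255551472 x.ey -0.9998904075431558 q [ 0.5   0.18 -0.77  0.01 -0.62  1.32] F [-0.4  0.2 -0. ]
```

```bash
python3 -m jog '[[10,0,-4,0,0,0],[10,0,-3,0,0,0],[10,1,0,0,0,0],[10,2,0,0,0,0],[10,2,0,0,0,0],[10,2,0,0,0,0],[10,2,0,0,0,0],[10,2,0,0,0,0],[10,2,0,0,0,0],[10,2,0,0,0,0]]'; python3 p.py
```

```text
t: 11.3
eef_pos: [0.5333, 0.0294, 0.0324]
ee_rot: [-3.139, -0.004, -1.315]
force: [-0.6, 0.5, -0.8]
width: 0.0439
bay [-79.1   2.2  32.4] z axis 0.0031051024521110697 -0.004052985126685385 -0.9999869657402163 x.ey -0.9998556956071345 q [ 0.43  0.34 -0.54  0.01 -0.69  1.4 ] F [-0.6  0.5 -0.8]
```

```bash
python3 -m jog '[[10,2,0,0,0,0],[10,2,0,0,0,0],[10,2,0,0,0,0],[10,2,0,0,0,0],[10,2,0,0,0,0],[6,1,0,0,0,0]]'; python3 p.py
python3 - <<'E'
from h import *
T=pose();w=eyes.grab_frame("wrist"); np.save("T2.npy",T); cv2.imwrite("pics/wr2.png",w)
cv2.imwrite("pics/y.png",np.hstack([eyes.grab_frame("side")[100:400,200:450],w[0:300,120:520]]))
E
```

```text
t: 11.9
eef_pos: [0.5941, 0.0417, 0.0319]
ee_rot: [-3.14, -0.004, -1.315]
force: [-4.6, 1.1, 2.1]
width: 0.0439
bay [-17.1  -0.4  31.9] z axis 0.0016654172858834864 -0.0038639124794640897 -0.9999911482436308 x.ey -0.9998588073885047 q [ 0.4   0.42 -0.4   0.01 -0.75  1.42] F [-4.6  1.1  2.1]
```

View pics/y.png

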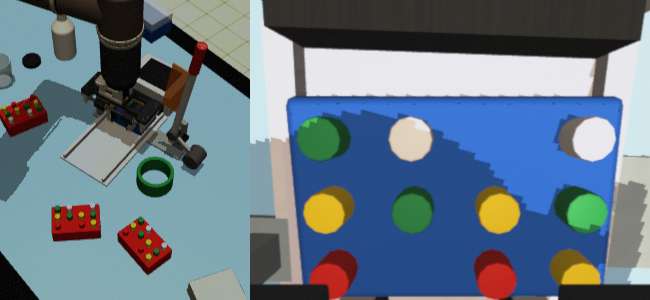

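Run:
```python
from h import *
T=np.load("T2.npy")
for p,z in(((455-130-0+0,97),.048),((330,56),.006),((330,44),.046)): print(p,z,bay(onz('wrist',p,z,T)))
```

```text
(325, 97) 0.048 [64.2 -3.3 48. ]
(330, 56) 0.006 [82.2 -6.1  6. ]
(330, 44) 0.046 [80.  -4.5 46. ]
```

```bash
python3 -m jog '[[5,1,0,0,0,0],[4,1,0,0,0,0],[4,1,0,0,0,0],[3,1,0,0,0,0]]'; python3 p.py
```

```text
t: 12.4
eef_pos: [0.6105, 0.0455, 0.0322]
ee_rot: [-3.14, -0.004, -1.315]
force: [-4.8, 1.0, 1.8]
width: 0.0437
bay [-0.3 -0.6 32.2] z axis 0.0018743942128066717 -0.0040148079311743265 -0.9999901839336277 x.ey -0.9998582933236154 q [ 0.4   0.44 -0.36  0.01 -0.77  1.43] F [-4.8  1.   1.8]
```

```bash
python3 -m jog '[[2,0,0,0,0,0],[2,0,0,0,0,0]]'; python3 -m jog '[[2,1,0,0,0,0],[0,0,0,0,0,0]]'; python3 p.py
```

```text
t: 12.6
eef_pos: [0.6106, 0.0448, 0.0314]
ee_rot: [3.135, -0.003, -1.316]
force: [-8.1, 1.2, 4.7]
width: 0.0436
t: 12.8
eef_pos: [0.6104, 0.0448, 0.0314]
ee_rot: [3.131, -0.004, -1.317]
force: [-0.1, 0.8, -0.4]
width: 0.0443
bay [-0.6 -1.1 31.4] z axis -0.01075565921164962 -0.00403669229733445 -0.999934008277656 x.ey -0.9998908314272524 q [ 0.39  0.45 -0.35  0.   -0.78  1.43] F [-0.1  0.8 -0.4]
```

```bash
python3 -m jog '[[5,1,0,0,0,0],[5,1,0,0,0,0],[5,1,0,0,0,0]]'; python3 p.py;python3 - <<'E'
from h import *
T=pose();w=eyes.grab_frame("wrist"); np.save("T3.npy",T); cv2.imwrite("pics/wr3.png",w[0:300,120:520])
E
```

```text
t: 13.1
eef_pos: [0.6106, 0.044, 0.0301]
ee_rot: [3.103, -0.003, -1.32]
force: [-17.0, 0.1, 11.9]
width: 0.0441
bay [-0.6 -2.  30.1] z axis -0.038544937982570096 -0.0037309994121296954 -0.9992499023764309 x.ey -0.9999348195253498 q [ 0.39  0.46 -0.32 -0.   -0.82  1.43] F [-17.    0.1  11.9]
```

View pics/wr3.png

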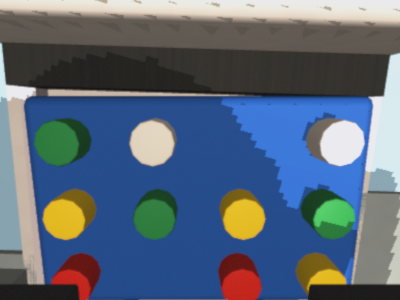

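Run:
```python
from h import *
T=np.load("T3.npy"); w=cv2.imread("pics/wr3.png")
for c in(50,90,150,200,260,320,360):
    print(c,[(r,*w[r,c]) for r in range(82,102,2)])
for u in(170,320,470):
  print(u,bay(onz('wrist',(u,97),.048,T)),bay(onz('wrist',(u,91),.046,T)),bay(onz('wrist',(u,91),.006,T)))
s=w[80:110];
b=eyes.grab_frame("scene"); cv2.imwrite("pics/z.png",np.hstack([cv2.resize(w[30:130],(800,200)),])if 0 else np.vstack([cv2.resize(w[70:110],(800,160),interpolation=cv2.INTER_CUBIC),cv2.resize(b[180:390,220:500],(800,420))[:420]]))
```

```text
50 [(82, np.uint8(34), np.uint8(37), np.uint8(38)), (84, np.uint8(33), np.uint8(36), np.uint8(38)), (86, np.uint8(25), np.uint8(27), np.uint8(29)), (88, np.uint8(49), np.uint8(53), np.uint8(57)), (90, np.uint8(161), np.uint8(176), np.uint8(193)), (92, np.uint8(168), np.uint8(183), np.uint8(200)), (94, np.uint8(165), np.uint8(180), np.uint8(197)), (96, np.uint8(106), np.uint8(87), np.uint8(83)), (98, np.uint8(109), np.uint8(60), np.uint8(29)), (100, np.uint8(121), np.uint8(66), np.uint8(34))]
90 [(82, np.uint8(32), np.uint8(33), np.uint8(36)), (84, np.uint8(34), np.uint8(36), np.uint8(37)), (86, np.uint8(32), np.uint8(34), np.uint8(35)), (88, np.uint8(20), np.uint8(21), np.uint8(23)), (90, np.uint8(104), np.uint8(114), np.uint8(124)), (92, np.uint8(170), np.uint8(185), np.uint8(201)), (94, np.uint8(167), np.uint8(183), np.uint8(199)), (96, np.uint8(108), np.uint8(89), np.uint8(85)), (98, np.uint8(110), np.uint8(61), np.uint8(31)), (100, np.uint8(123), np.uint8(67), np.uint8(33))]
150 [(82, np.uint8(32), np.uint8(35), np.uint8(37)), (84, np.uint8(32), np.uint8(34), np.uint8(36)), (86, 
[... 1822 characters left out ...]
8(190), np.uint8(101), np.uint8(47))]
360 [(82, np.uint8(47), np.uint8(51), np.uint8(54)), (84, np.uint8(45), np.uint8(49), np.uint8(53)), (86, np.uint8(45), np.uint8(50), np.uint8(53)), (88, np.uint8(45), np.uint8(49), np.uint8(53)), (90, np.uint8(45), np.uint8(49), np.uint8(53)), (92, np.uint8(44), np.uint8(49), np.uint8(52)), (94, np.uint8(46), np.uint8(50), np.uint8(53)), (96, np.uint8(92), np.uint8(52), np.uint8(30)), (98, np.uint8(166), np.uint8(88), np.uint8(40)), (100, np.uint8(192), np.uint8(102), np.uint8(48))]
170 [80.7 42.  48. ] [82.5 42.5 46. ] [83.5 55.2  6. ]
320 [81.2 -3.7 48. ] [83.  -3.7 46. ] [84.1 -4.4  6. ]
470 [ 81.7 -49.5  48. ] [ 83.5 -50.   46. ] [ 84.8 -64.    6. ]
```

View pics/z.png

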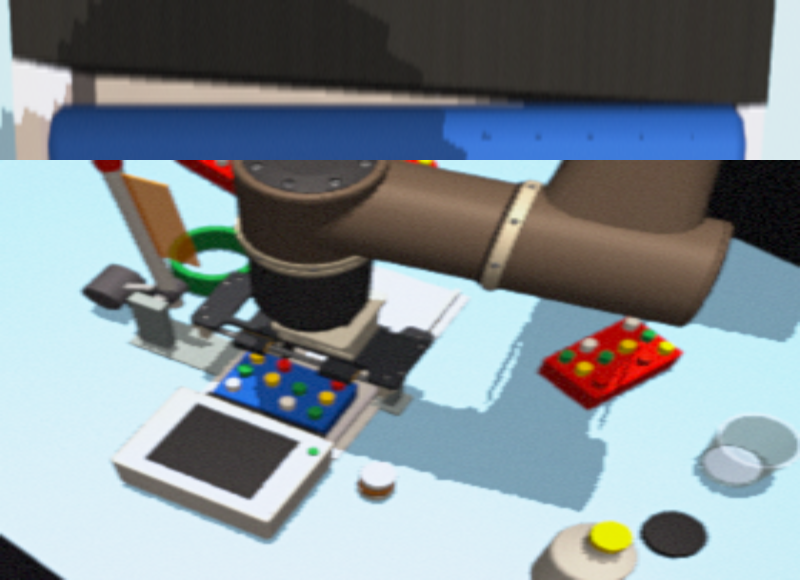

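The right side of the rack is touching the stop. A thin wedge of about 2–3 mm remains at the left (+y) end, so I'll push again with the contact turned to the left side.

```bash
python3 -m jog '[[-10,-2,2,0,0,0],[-12,15,1,0,-0.03,0],[0,12,0,0,0,-0.03],[6,1,0,0,0,0],[8,2,0,0,0,0],[6,2,0,0,0,0],[5,1,0,0,0,0],[5,1,0,0,0,0],[5,1,0,0,0,0]]'; python3 p.py;python3 - <<'E'
from h import *
T=pose();w=eyes.grab_frame("wrist"); cv2.imwrite("pics/wr4.png",w)
h=cv2.cvtColor(w,cv2.COLOR_BGR2HSV)
cols=range(150,520,30)
for c in cols:
    col=w[40:130,c].astype(int); bl=[r for r in range(90) if col[r][0]>1.5*col[r][2] and col[r][0]>80]
    dk=[r for r in range(90) if col[r].max()<70]
    print(c,'blue from',bl[0]+40 if bl else None,'dark to',dk[-1]+40 if dk else None)
E
```

```text
t: 14.1
eef_pos: [0.6062, 0.0719, 0.0323]
ee_rot: [3.098, -0.011, -1.358]
force: [-24.2, 7.5, 23.5]
width: 0.0437
bay [ 1.8 26.1 32.3] z axis -0.043917726134158216 -0.009943533576158499 -0.9989856652981687 x.ey -0.9995822420950103 q [ 0.44  0.46 -0.32  0.   -0.83  1.34] F [-24.2   7.5  23.5]
150 blue from None dark to None
180 blue from None dark to None
210 blue from None dark to 96
240 blue from 100 dark to 99
270 blue from 99 dark to 98
300 blue from 99 dark to 98
330 blue from 99 dark to 97
360 blue from 98 dark to 97
390 blue from 98 dark to 96
420 blue from 97 dark to 96
450 blue from 97 dark to 96
480 blue from 97 dark to 95
510 blue from 96 dark to 95
```

The rack is now flush across its visible width, with no light between the dark and blue rows. Back off and rise, staying away from the guard.

```bash
python3 -m jog '[[-8,-2,0,0,0,0],[-30,-7,0,0,0,0],[-40,-10,0,0,0,0],[-40,-10,0,0,0,0],[-20,0,30,0,0,0],[-10,10,40,0,0,0],[0,20,40,0,0,0],[0,40,40,0,0,0],[0,40,30,0,0,0],[0,0,0,0,0,0],[0,0,0,0,0,0]]'; python3 p.py;python3 - <<'E'
from h import *
a=eyes.grab_frame("scene")[150:400,220:500]; b=eyes.grab_frame("side")[110:360,180:460]
cv2.imwrite("pics/end.png",cv2.resize(np.hstack([a,b]),(800,357)))
E
```

```text
t: 15.25
eef_pos: [0.4596, 0.1475, 0.2147]
ee_rot: [3.104, -0.008, -1.359]
force: [0.1, 0.9, -0.9]
width: 0.0437
bay [-122.7  134.4  214.7] z axis -0.03743922705947464 -0.006504432298005142 -0.9992777374872667 x.ey -0.9995756347392247 q [ 0.71  0.07 -0.38 -0.01 -1.15  1.08] F [ 0.1  0.9 -0.9]
```

View pics/end.png

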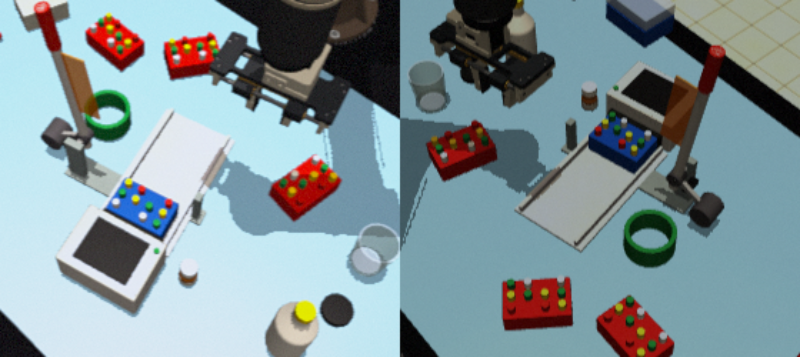

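The picture shows the guard upright, with its sleeve at (45,25) in scene. The rack is home against the stop at (143,205), the robot is clear, and the bystanders are in place.

```bash
python3 -c "
from station import workorder; print(workorder.job_done())"
```

```text
the job is handed in; nothing more can be done
None
```

I raised the guard arm past its balance point and pushed the blue rack home against the rear stop. The job was handed in at about 15.3 s; the station reports no verdict.

- **Guard:** I pushed it up with the shut fingers under the red sleeve, coming in from behind. It went on by itself, and both final views show it upright. I didn't measure its angle.
- **Rack:** I slid it along the lane with two fingers. The first push left a gap of about 2–3 mm at the left end. A second push on that side closed it: the last wrist view shows no gap across the visible width. In the final views it stands flat against the stop.
- **Other things:** The robot is clear and reads about zero force. The bystanders near the bay (tape, vial, bottle, lens cap, beaker) look undisturbed. The kit box and screwdriver were mostly outside that last picture, but the arm did not go near them.

**What disagreed:**
- My first plan, tilting the tool in from the front, ran into the joint-3 limit, so I went in from behind instead.
- My bay frame seems off by about 2–4 mm along the lane: it put the stop face at 80–84 mm instead of 85. I therefore judged the rack home by contact and by the gap in the picture.
- During the last push the tool force was about 24 N along the lane and about 23 N upward, probably friction on the fingers.

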